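# Lean a spare floor tile on the pegboard ledge

## Robot

A 6-joint arm with a two-finger parallel gripper is mounted at the origin on the work surface. World frame = base frame: x ahead of the robot, y to its left, z up, the work surface at z = 0. Lengths are in m, angles in rad, forces in N, time in s.
With the tool pointing down it reaches from about 0.375 to 0.9 m from the base axis. Payload 3.1 kg.
Tool frame: the origin (TCP) lies midway between the tips of the shut fingers; the grasp point (between the pads) lies 19 mm behind it; z points along the fingers, y is the line along which they close (so a half turn about z gives the same grasp; the last joint's range is limited). The gripper opens to 85 mm and grips with 20 to 120 N. Pads are 22 mm wide; open, the fingers measure 114 mm over their backs; the gripper's body (76 mm by 85 mm) begins 54 mm behind the grasp point. The pads swing forward as they close: fully open they stand 13 mm farther back than shut.
Start: joints at [-1.528, 0.527, 1.433, -0, 1.181, -0.178], TCP at [0.138, -0.61, 0.231] pointing down, gripper open.
Joint ranges: [-3.08, 3.08], [-0.75, 2.2], [0.22, 2.44], [-1.43, 4.57], [0, 2.65], [-2.85, 2.85]. Speed limits (rad/s): [2.79, 2.79, 3.14, 3.14, 3.14, 3.14].

## Interface

Orientations are given as a unit quaternion [w, x, y, z].
In Python, from station import status, optics, sign_off gives the robot as it stands. The module is installed in compiled form; this text tells all that it offers.
- The arm moves only by the shell command python3 -m pendant 'ROWS' [FORCE]. ROWS is a JSON object of lists of equal length, an entry for each row: "travel": the shift along the world's x, y, z in mm, a list of three; "rotation": the turn, a rotation vector about the world's x, y, z in rad, a list of three; "jaw": the opening, from 0 (shut) to 1 (fully open). In form: {"travel": [[tx, ty, tz], ...], "rotation": [[wx, wy, wz], ...], "jaw": [jaw, ...]}. A call has 1 to 10 rows; each row is the pose to reach, as a shift and turn from the pose commanded when the call began; what a row does not reach only later rows make up. A row lasts 1/8 s, in which the tool goes at most 62.5 mm and 10.7 degrees, less where a joint would pass 70% of its speed; a pose out of reach is approached as far as the arm can. A call with a gripper value outside its range is refused whole. The fingers move at their own pace and stop on an object; FORCE is the grip in N (left out, the last holds). Time passes only in rows, so rows that repeat a pose let the fingers close. It gives the time, the measured TCP pose, the force, the opening and the grip force at its end, in the units of the state.
- status.state(): the state, without advancing time (a new reading comes with each control period).
- optics.grab_frame(name): name is "scene" or "top" or "wrist"; returns a dict with "image" (400x640x3 uint8, red, green, blue), "fx", "fy", "cx", "cy" (pixels), "rvec" (rotation vector, rad) and "tvec" (3), from world to camera coordinates, as OpenCV has them. Camera axes: x right, y down, z forward; pixel columns grow to the right and rows downward; lengths in m; the calibration is good to about 2 mm. A picture is of the moment at which its call begins. There is no depth.
- sign_off(): hands the job in; it is judged then, once.
The state is a dict: "t": time; "qpos": joint angles; "joint_velocities": joint speeds; "tau": joint torques, N m; "tool_pos": TCP position; "eef_rot": TCP orientation; "force": force on the tool from outside, world axes, zero at the start; "moment": the same for the moment, N m; "grip_width": opening from 0.0 (shut) to 1.0 (fully open); "finger_force": force on a finger pad.
Only numpy, scipy, OpenCV 4.12 (cv2) and the standard library are available. Lean on these libraries where they do the work, as an engineer would, in place of code of your own. Each camera call takes 0.05 s, during which the arm holds its last target. There are 200 camera calls.

## Task

Take the spare floor tile out of the grey bin and lean it on the low pegboard stand: its foot on the steel ledge and up against the ledge's front lip, square to the board and about midway along the ledge, its back resting on the board's top edge. Feel for the ledge, since its height setting differs from day to day, and set the brittle tile down gently. Do not disturb the dustpan, scoop and brush on the bench.

Things in the scene. Friction and masses are not known exactly. Their poses are not given: they have to be found in the camera images.
- tile: Loose white ceramic floor tile, 190 mm tall, 130 mm wide, 10 mm thick, about 0.5 kg. Origin: centre of its lower (foot) edge face; z runs up the tile to its top edge, y along its width, x through its thickness (faces at x = -5 and +5 mm). At the start it stands in the bin leaning 28 degrees from upright towards the bin's +x, back on the bin's rim, its upper 90 mm clear of the bin.
- tile_top (a point): Middle of the tile's top edge, 190 mm up the tile's z from its origin.
- bin: Fixed open grey plastic bin, 160 mm (x) by 170 mm (y), 90 mm high, walls 5 mm, with a low cleat on its floor that holds the tile's foot. Origin: centre of its underside on the bench, z up.
- board: Fixed low mint-green pegboard stand: panel 240 mm wide (y), 12 mm thick, top edge 140 mm above the bench. Origin: on the bench below the middle of the front face, which is the plane x = 0 and looks to -x; two low feet reach back to x = 70 mm. A steel ledge is fixed across its front.
- lip_foot (a point): Point at bench height, plumb below the middle of the inner face of the ledge's front lip (x = -52 mm, y = 0, z = 0 in the board's frame). The level ledge is 200 mm long (y) and runs from the board out to this lip, which is 4 mm thick and stands 14 mm above it. The ledge's upper surface is 20 to 50 mm above the bench, set differently each time and not reported: feel for it or see it.
- dustpan: Loose white plastic dustpan lying flat, pan 120 x 130 mm, 35 mm high, handle 60 mm long towards its +x. Origin: centre of the pan's underside. A bystander.
- scoop: Loose orange plastic scoop lying flat, bowl 70 x 65 x 40 mm, handle 75 mm long towards its +x. Origin: under the centre of the bowl. A bystander.
- brush: Loose red silicone brush lying flat, head 70 x 45 x 30 mm, handle 110 mm long towards its +x. Origin: under the centre of the head. A bystander.

How it is judged:
At the end, for the whole second after the job is handed in: The tile, released and at rest, leans 14 to 32 degrees from upright with its top over the board and its back on it; its foot is on the ledge within about 7 mm of the front lip, its middle within 30 mm of the ledge's middle, its width parallel to the board within 0.12 rad (angle between tile's own z axis and vertical between 0.24 and 0.56 rad and x of tile in the frame of board between -0.054 and -0.04 m and z of tile in the frame of board between 0.016 and 0.06 m and x of tile_top in the frame of board above 0 m and y of tile in the frame of board between -0.03 and 0.03 m and angle between the y axis of tile and the y axis of board, either way round below 0.12 rad and contact force between tile and board above 0.5 N and linear speed of tile below 0.01 m/s and angular speed of tile below 0.05 rad/s); the robot touches nothing.
It fails at once if the tile is knocked or pressed hard on the board stand (over 80 N) (contact force between tile and board above 80 N).
It fails at once if the dustpan is moved more than 20 mm (distance of dustpan from where it was at the start of the episode above 0.02 m).
It fails at once if the scoop is moved more than 20 mm (distance of scoop from where it was at the start of the episode above 0.02 m).
It fails at once if the brush is moved more than 20 mm (distance of brush from where it was at the start of the episode above 0.02 m).
It also fails if it takes over 51 s, if anything falls off the work surface, if the arm or the gripper's body presses on something with over 40 N, if the wrist force passes 120 N, or if a joint passes its speed limit or range.

## Working session

There is one attempt and no reset: what is moved stays moved. The work goes in short steps, Python scripts to look and compute and a shell command to move; the robot and the scene stay as the last step left them, time stands still between calls to the robot, and variables do not carry over. Pictures are saved under pics/ and viewed, at most 10 in all, crops included, and the job is handed in when it is done.

```bash
mkdir -p pics
cat > h.py <<'E'
import numpy as np, cv2
from station import status, optics
def grab(n,fn=None):
    f=optics.grab_frame(n)
    if fn: cv2.imwrite('pics/'+fn,cv2.cvtColor(f['image'],cv2.COLOR_RGB2BGR))
    return f
def ray(f,u,v):
    R=cv2.Rodrigues(np.array(f['rvec'],float))[0]; t=np.array(f['tvec'],float).ravel()
    d=R.T@np.array([(u-f['cx'])/f['fx'],(v-f['cy'])/f['fy'],1]); return -R.T@t, d/np.linalg.norm(d)
def plane(f,u,v,z):
    o,d=ray(f,u,v); return o+d*(z-o[2])/d[2]
def tri(f,p,g,q):
    a,d=ray(f,*p); b,e=ray(g,*q)
    s=np.linalg.lstsq(np.c_[d,-e],b-a,rcond=None)[0]
    P,Q=a+d*s[0],b+e*s[1]; return (P+Q)/2, np.linalg.norm(P-Q)
E
python3 - <<'E'
from h import *
import pickle
d={}
for n in('scene','top'):
    f=grab(n,n+'0.png'); d[n]=f; print(n,f['fx'],f['cx'],f['cy'],ray(f,f['cx'],f['cy']))
pickle.dump(d,open('f0.pkl','wb')); print(status.state())
E
```

```text
scene 370.0329112457295 317.71287194978055 202.43363969084132 (array([ 1.30977179, -0.28087038,  0.66084398]), array([-0.75928519,  0.2859336 , -0.58457503]))
top 380.4606775906774 319.7531651522375 204.57708368205348 (array([ 0.56841278, -0.01961524,  1.01991729]), array([ 0.04002794, -0.03627751, -0.99853979]))
{'t': 0.1, 'qpos': array([-1.52751468e+00,  5.28370650e-01,  1.43377691e+00,  4.63349640e-06,
        1.18138678e+00, -1.78551737e-01]), 'joint_velocities': array([ 0.00073705, -0.00195238, -0.00193386, -0.00021851, -0.00128932,
       -0.00130492]), 'tau': array([ 1.37659608e-04, -4.43306565e+01, -1.78586233e+01, -2.31451550e-04,
        3.84887957e-03,  1.68024656e-05]), 'tool_pos': array([ 0.13748186, -0.60903554,  0.23043216]), 'eef_rot': array([-9.68478898e-04,  9.93854677e-01,  1.10688478e-01,  6.77505334e-05]), 'force': array([0.89025199, 0.00137776, 0.3876933 ]), 'moment': array([-0.00067579, -0.00477919, -0.03420237]), 'finger_force': 0.0, 'grip_width': 0.9992354003962307}
```

View pics/scene0.png

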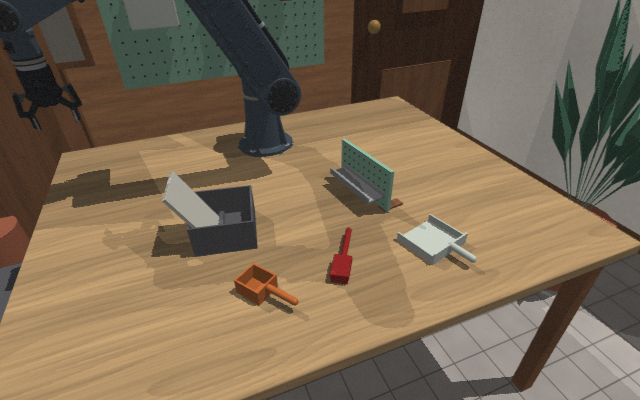

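View pics/top0.png

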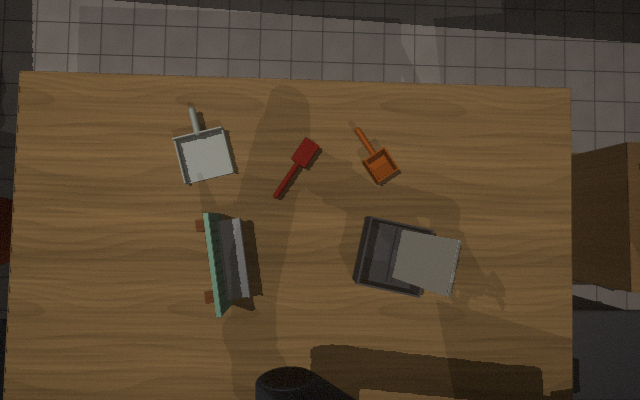

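The scene shows the tile leaning out of the bin to the left (top edge about (172,174)–(165,193)), and the board with its ledge at (335–395,140–205). In the top view the tile covers (392–461,230–296), and the board's top edge runs (206,214)–(219,316) with the ledge to its right. I'll zoom in for the corners.

Run:
```python
from h import *
import pickle
d=pickle.load(open('f0.pkl','rb'))
P=[]
for n,u,v in(('scene',150,165),('scene',320,135),('top',380,215),('top',180,205)):
    c=cv2.cvtColor(d[n]['image'],cv2.COLOR_RGB2BGR)[v:v+ (75 if n=='scene' else 116),u:u+(100)]
    s=4 if n=='scene' else 2.5
    c=cv2.resize(c,(400,300) if n=='scene' else (345,300) ,interpolation=cv2.INTER_CUBIC)
    P.append(cv2.copyMakeBorder(c,0,0,0,400-c.shape[1],cv2.BORDER_CONSTANT))
cv2.imwrite('pics/c0.png',np.vstack([np.hstack(P[:2]),np.hstack(P[2:])]))
```

```text
(no output)
```

View pics/c0.png

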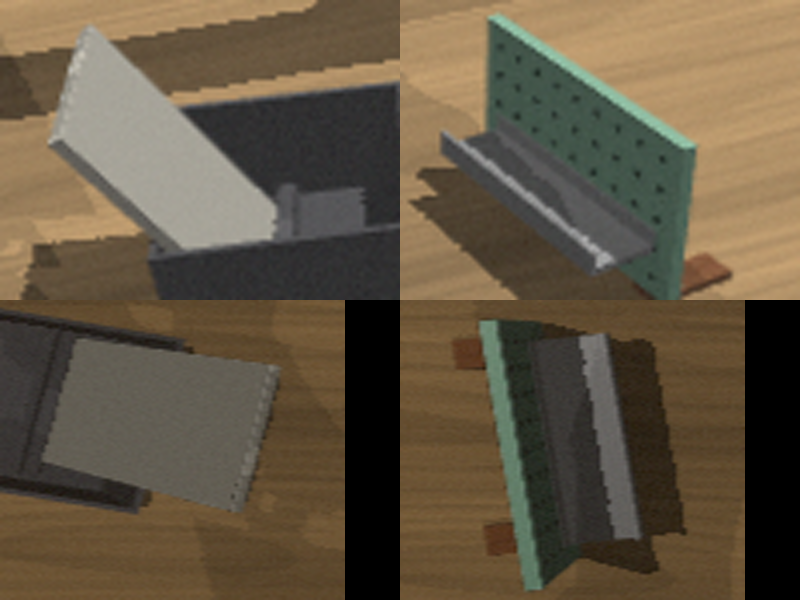

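Crops: the tile's top edge midline runs from scene (164,200) to (171,172), and from top (460,240.5) to (448,296). The board's front top edge is at top (208.4,212.7)–(222,315.2), and the lip's inner top edge at top (232.8,218.5)–(241.4,297).

Run:
```python
from h import *
import pickle
np.set_printoptions(precision=4,suppress=True)
d=pickle.load(open('f0.pkl','rb')); S,T=d['scene'],d['top']
A,e1=tri(S,(164.2,199.7),T,(459.7,240.5)); B,e2=tri(S,(171.2,172.2),T,(448.4,295.8))
print('tile top',A,e1,B,e2,np.linalg.norm(A-B),(A+B)/2)
for z in(.170,.176): 
  a,b=plane(T,459.7,240.5,z),plane(T,448.4,295.8,z);print(z,(a+b)/2,np.arctan2(*(a-b)[[1,0]]),np.linalg.norm(a-b))
a,b=plane(T,208.4,212.7,.14),plane(T,222,315.2,.14)
a2,b2=plane(T,203.2,212.7,.14),plane(T,217.7,316.4,.14)
print('board',a,b,np.linalg.norm(a-b),'back',a2,b2)
print(tri(S,(390.75,172.5),T,(208.4,212.7)),tri(S,(342,138.75),T,(222,315.2)))
y=(a-b)/np.linalg.norm(a-b); x=np.array([-y[1],y[0],0]); o=(a+b)/2; o[2]=0
print('o',o,'x',x,'yaw of edge from +x',np.arctan2(y[1],y[0]))
for uv in((232.75,218.5),(241.4,297)):
  c,r=ray(T,*uv); k=(-.052-(c-o)@x)/(r@x); p=c+k*r; print('lip inner top',p,(p-o)@y,p[2]-.014)
print('scene ledge end at board', [ (lambda c,r:(c+r*(-(c-o)@x)/(r@x)))(*ray(S,320+(655-400)/4,135+245/4))])
for uv in((330.5,168.75),(370,202)):
  c,r=ray(S,*uv); k=(-.056-(c-o)@x)/(r@x); p=c+k*r; print('lip outer top scene',p,(p-o)@y,p[2]-.014)
```

```text
tile top [ 0.5282 -0.3656  0.1746] 0.001783524875184935 [ 0.4044 -0.3417  0.174 ] 0.00021215941211259845 0.12604929051823202 [ 0.4663 -0.3536  0.1743]
0.17 [ 0.4657 -0.3559  0.17  ] -0.19977786249057788 0.12671311633833404
0.176 [ 0.4665 -0.3535  0.176 ] -0.19977786249057747 0.12581858376797542
board [0.5798 0.2031 0.14  ] [0.348  0.1654 0.14  ] 0.23484656916162597 back [0.5795 0.2149 0.14  ] [0.3452 0.175  0.14  ]
(array([0.5804, 0.2048, 0.1387]), np.float64(0.00295530166973107)) (array([0.3492, 0.1661, 0.1431]), np.float64(0.002876727567925932))
o [0.4639 0.1843 0.    ] x [-0.1604  0.987   0.    ] yaw of edge from +x 0.16113527880263032
lip inner top [0.5676 0.1484 0.1347] 0.0966161438457512 0.12065425105917006
lip inner top [0.3929 0.12   0.1572] -0.08034431227798133 0.1432359581376259
scene ledge end at board [array([0.5667, 0.201 , 0.0532])]
lip outer top scene [0.3825 0.1143 0.0647] -0.09158801575654299 0.05068079635593038
lip outer top scene [0.5842 0.1471 0.0598] 0.11276271436981714 0.0457811526793709
```

```bash
cat >> h.py <<'E'
from scipy.spatial.transform import Rotation as Ro
np.set_printoptions(precision=4,suppress=True)
def tile_axes(yaw,lean):   # lean signed: + towards world +y side; e = edge direction
    e=np.array([np.cos(yaw),np.sin(yaw),0]); l=np.array([-np.sin(yaw),np.cos(yaw),0])
    z=np.cos(lean)*np.array([0,0,1])+np.sin(lean)*l
    return e,l,z
def toolR(yaw,lean):
    e,l,z=tile_axes(yaw,lean); return Ro.from_matrix(np.c_[e,np.cross(-z,e),-z])
def go(p,R,s=None):   # travel (mm), rotvec from the current pose
    s=s or status.state(); R0=Ro.from_quat(s['eef_rot'],scalar_first=True)
    return (p-s['tool_pos'])*1e3,(R*R0.inv()).as_rotvec()
E
python3 - <<'E'
from h import *
e,l,z=tile_axes(-.2,-np.radians(28)); top=np.array([.4664,-.3540,.1745]); R=toolR(-.2,-np.radians(28))
for k in(.05,-.044): print(go(top+k*z,R))
E
```

```text
(array([324.2547, 232.0299, -11.7848]), array([ 0.4903,  0.0057, -0.4133]))
(array([333.022 , 275.2805, -94.7819]), array([ 0.4903,  0.0057, -0.4133]))
```

```bash
python3 -m pendant '{"travel":[[40,30,20],[90,65,30],[140,100,30],[190,136,25],[240,172,15],[285,204,0],[324,232,-12],[324,232,-12],[324,232,-12]],"rotation":[[0.07,0,-0.06],[0.15,0,-0.12],[0.22,0,-0.18],[0.29,0,-0.25],[0.37,0,-0.31],[0.43,0,-0.37],[0.49,0.006,-0.413],[0.49,0.006,-0.413],[0.49,0.006,-0.413]],"jaw":[0.7,0.7,0.7,0.7,0.7,0.7,0.7,0.7,0.7]}' 60
python3 - <<'E'
from h import *
grab('wrist','w1.png'); f=grab('scene')
cv2.imwrite('pics/s1.png',cv2.resize(cv2.cvtColor(f['image'],cv2.COLOR_RGB2BGR)[100:260,100:300],None,fx=3,fy=3))
e,l,z=tile_axes(-.2,-np.radians(28)); top=np.array([.4664,-.3540,.1745]); R=toolR(-.2,-np.radians(28))
for k in(.05,-.044): print(go(top+k*z,R))
E
```

```text
t: 1.23
tool_pos: [0.4612, -0.3778, 0.219]
eef_rot: [-0.24, 0.966, -0.096, 0.023]
force: [0.3, -0.2, 0.1]
grip_width: 0.7
finger_force: 0.0
(array([ 0.8638,  1.6203, -1.0576]), array([ 0.0034, -0.0008,  0.0004]))
(array([  9.6312,  44.8709, -84.0546]), array([ 0.0034, -0.0008,  0.0004]))
```

View pics/s1.png

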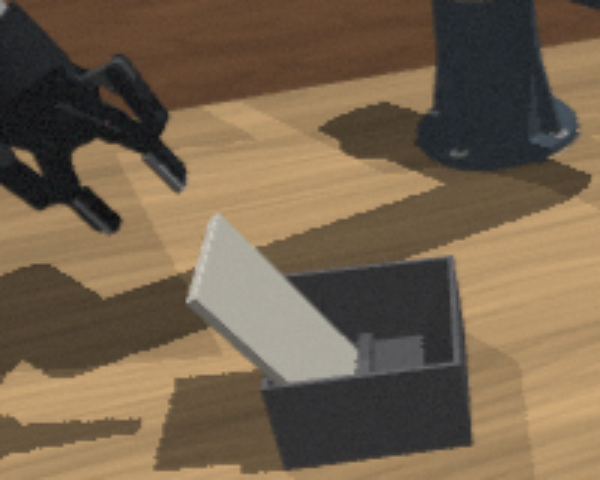

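View pics/w1.png

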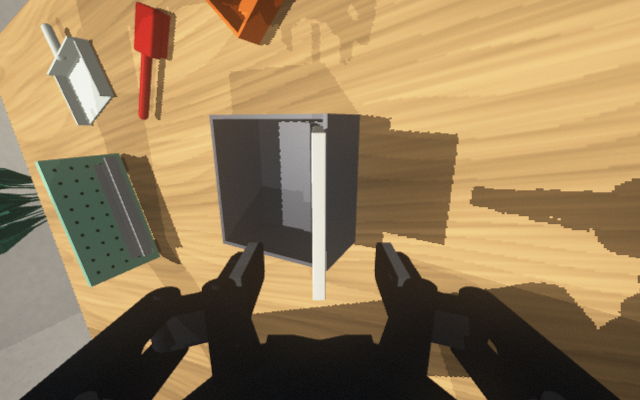

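The wrist view shows the tile edge-on at columns 312–326, rows 130–300, parallel to the pads and midway between the fingers (columns 250 and 390). The scene crop shows the fingers in line with the tile's top edge, so I'll advance and grip.

```bash
python3 -m pendant '{"travel":[[3,12,-21],[5,24,-42],[8,36,-65],[10,45,-84],[10,45,-84],[10,45,-84],[10,45,-84],[10,45,-84],[10,45,-84],[10,45,-84]],"rotation":[[0,0,0],[0,0,0],[0,0,0],[0,0,0],[0,0,0],[0,0,0],[0,0,0],[0,0,0],[0,0,0],[0,0,0]],"jaw":[0.7,0.7,0.7,0.7,0.7,0,0,0,0,0]}' 60
python3 -m pendant '{"travel":[[0,0,0],[0,0,0],[0,0,10],[0,0,25],[0,0,50],[0,0,80],[0,0,110],[0,0,135],[0,0,150],[0,0,150]],"rotation":[[0,0,0],[0,0,0],[0,0,0],[0,0,0],[0,0,0],[0,0,0],[0,0,0],[0,0,0],[0,0,0],[0,0,0]],"jaw":[0,0,0,0,0,0,0,0,0,0]}'
python3 - <<'E'
from h import *
s=status.state(); print(s['t'],s['tool_pos'],s['force'],s['grip_width'],s['finger_force'])
f=grab('scene'); cv2.imwrite('pics/s2.png',cv2.resize(cv2.cvtColor(f['image'],cv2.COLOR_RGB2BGR)[60:260,100:300],None,fx=3,fy=3))
E
```

```text
t: 2.58
tool_pos: [0.4718, -0.3332, 0.1364]
eef_rot: [-0.239, 0.966, -0.097, 0.024]
force: [-0.7, -1.4, 5.2]
grip_width: 0.108
finger_force: 58.7
t: 3.82
tool_pos: [0.4717, -0.333, 0.2862]
eef_rot: [-0.239, 0.966, -0.096, 0.024]
force: [-0.1, -0.3, -4.7]
grip_width: 0.106
finger_force: 58.5
3.825 [ 0.4717 -0.333   0.2862] [-0.082  -0.2972 -4.6713] 0.10608362191460806 58.49484443664551
```

View pics/s2.png

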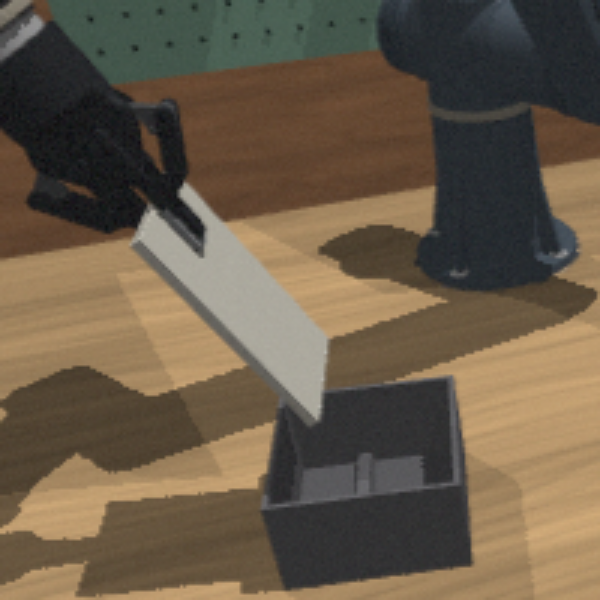

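The tile is held firmly at the middle of its top edge, clear of the bin. Next I'll compute the carry.

```bash
cat >> h.py <<'E'
O=np.array([.4636,.1840,0]); YB=.163; BX=np.array([-np.sin(YB),np.cos(YB),0]); BY=np.array([np.cos(YB),np.sin(YB),0])
def place(fx,fz,lean,dy=0,L=.146):
    e,l,z=tile_axes(YB,lean); return O+BX*fx+BY*dy+[0,0,fz]+L*z, toolR(YB,lean)
E
python3 - <<'E'
from h import *
for fz in(.18,.08): print(*go(*place(-.0445,fz,np.radians(22))))
E
```

```text
[ -9.4023 526.6429  30.2073] [-0.8742  0.0152  0.3395]
[ -9.4023 526.6429 -69.7927] [-0.8742  0.0152  0.3395]
```

```bash
python3 -m pendant '{"travel":[[0,25,20],[0,75,45],[-1,130,55],[-2,190,55],[-4,250,55],[-5,310,55],[-6,370,50],[-7,425,45],[-8,475,40],[-9,510,35]],"rotation":[[0,0,0],[-0.05,0,0.02],[-0.14,0,0.055],[-0.25,0.005,0.1],[-0.37,0.007,0.145],[-0.49,0.01,0.19],[-0.61,0.012,0.24],[-0.72,0.013,0.28],[-0.81,0.014,0.315],[-0.86,0.015,0.335]],"jaw":[0,0,0,0,0,0,0,0,0,0]}'
python3 - <<'E'
from h import *
print(status.state()['tool_pos'])
for fz in(.18,.08): print(*go(*place(-.0445,fz,np.radians(22))))
E
```

```text
t: 5.12
tool_pos: [0.4604, 0.1805, 0.3182]
eef_rot: [0.183, 0.98, 0.08, 0.014]
force: [-0.2, -0.9, -4.2]
grip_width: 0.111
finger_force: 59.5
[0.4604 0.1805 0.3182]
[ 1.5421 13.5753 -2.8619] [-0.014  -0.0049  0.0014]
[   1.5421   13.5753 -102.8619] [-0.014  -0.0049  0.0014]
```

```bash
python3 -m pendant '{"travel":[[1,8,-2],[1,14,-3],[1,14,-20],[1,14,-45],[1,14,-70],[1,14,-82],[1,14,-82],[1,14,-82]],"rotation":[[0,0,0],[-0.014,-0.005,0.001],[-0.014,-0.005,0.001],[-0.014,-0.005,0.001],[-0.014,-0.005,0.001],[-0.014,-0.005,0.001],[-0.014,-0.005,0.001],[-0.014,-0.005,0.001]],"jaw":[0,0,0,0,0,0,0,0]}'
python3 - <<'E'
from h import *
print(*go(*place(-.0445,.08,np.radians(22))))
a=grab('scene')['image'];b=grab('top')['image']
print(status.state()['force'])
P=[cv2.resize(cv2.cvtColor(c,cv2.COLOR_RGB2BGR),(400,400),interpolation=cv2.INTER_CUBIC) for c in(a[100:220,305:425],b[200:320,160:280])]
cv2.imwrite('pics/p3.png',np.hstack(P))
E
```

```text
t: 6.12
tool_pos: [0.4643, 0.1912, 0.2392]
eef_rot: [0.19, 0.979, 0.077, 0.019]
force: [0.2, 0.1, -3.8]
grip_width: 0.109
finger_force: 59.6
[ -2.3636   2.8566 -23.8554] [-0.0014  0.0068  0.0041]
[-0.4266 -0.4055 -4.1576]
```

View pics/p3.png

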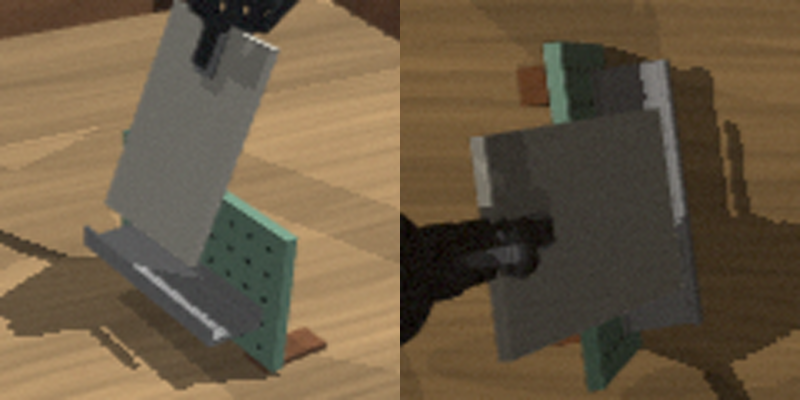

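The tile hovers over the ledge. The foot corners are at scene (337,161.5) and (364,181.6), and the far one at top (237.4,233). I'll check the numbers.

Run:
```python
from h import *
f,t=grab('scene'),grab('top')
s=status.state(); R=Ro.from_quat(s['eef_rot'],scalar_first=True).as_matrix(); ft=s['tool_pos']+.146*R[:,2]
print('foot pred',ft,[(ft-O)@BX,(ft-O)@BY],'corners pred',[ft+k*.065*R[:,0] for k in(1,-1)])
def inb(p): return np.array([(p-O)@BX,(p-O)@BY,p[2]])
P,e=tri(f,(364.1,181.6),t,(237.4,233)); print('tri',P,e,inb(P))
Q,e=tri(f,(305+275/3.333,100+48/3.333),t,(160+75/3.333,200+140/3.333)); print('top far',Q,e,inb(Q))
for z in(.09,.1,.11): print(inb(plane(f,364.1,181.6,z)),inb(plane(f,337.1,161.5,z)))
Rt,tv=cv2.Rodrigues(np.array(f['rvec'],float))[0],np.array(f['tvec']).ravel()
def proj(f,p):
    c=cv2.Rodrigues(np.array(f['rvec'],float))[0]@p+np.array(f['tvec'],float).ravel(); return f['fx']*c[0]/c[2]+f['cx'],f['fy']*c[1]/c[2]+f['cy']
for k in(1,-1):
  p=ft+k*.065*R[:,0]; print('proj pred',proj(f,p),proj(t,p))
  p=O+BX*-.052+BY*.1*k+[0,0,.062]; print('lip top',proj(f,p),proj(t,p))
```

```text
foot pred [0.4735 0.1377 0.1037] [np.float64(-0.04727895519757993), np.float64(0.0022444112312229544)] corners pred [array([0.5377, 0.148 , 0.1041]), array([0.4093, 0.1274, 0.1033])]
tri [0.5346 0.1475 0.097 ] 0.008469174606985182 [-0.0476  0.0642  0.097 ]
top far [0.5212 0.2158 0.2795] 0.0014156392772036804 [0.0221 0.062  0.2795]
[-0.0366  0.0571  0.09  ] [-0.0377 -0.0813  0.09  ]
[-0.0464  0.0694  0.1   ] [-0.0474 -0.0666  0.1   ]
[-0.0562  0.0817  0.11  ] [-0.0572 -0.0519  0.11  ]
proj pred (np.float64(363.40199232551896), np.float64(180.1055006215742)) (np.float64(235.0097968726617), np.float64(231.09352905919627))
lip top (np.float64(368.3539744678281), np.float64(198.6212838702636)) (np.float64(238.1555064512953), np.float64(217.32183365911584))
proj pred (np.float64(337.91284309169725), np.float64(161.0465040167397)) (np.float64(242.3093262136979), np.float64(285.37916626320697))
lip top (np.float64(330.00376867395516), np.float64(167.99833621840352)) (np.float64(249.1099497671164), np.float64(297.1624005589997))
```

The prediction and the image agree to about 1 mm, so the grasp is as modelled and the ledge is near 48 mm. I'll shift 3 mm off the lip, then descend and feel.

```bash
python3 -m pendant '{"travel":[[-2,3,0],[-2,3,-10],[-2,3,-22],[-2,3,-32],[-2,3,-38],[-2,3,-40],[-2,3,-40]],"rotation":[[0,0.007,0.004],[0,0.007,0.004],[0,0.007,0.004],[0,0.007,0.004],[0,0.007,0.004],[0,0.007,0.004],[0,0.007,0.004]],"jaw":[0,0,0,0,0,0,0]}'
python3 -m pendant '{"travel":[[0,0,-1],[0,0,-2],[0,0,-3],[0,0,-4],[0,0,-5],[0,0,-6],[0,0,-6]],"rotation":[[0,0,0],[0,0,0],[0,0,0],[0,0,0],[0,0,0],[0,0,0],[0,0,0]],"jaw":[0,0,0,0,0,0,0]}'
```

```text
t: 7.2
tool_pos: [0.4617, 0.1944, 0.1984]
eef_rot: [0.19, 0.978, 0.08, 0.015]
force: [0.5, 0.2, -3.8]
grip_width: 0.11
finger_force: 59.6
t: 8.07
tool_pos: [0.4617, 0.1949, 0.1923]
eef_rot: [0.189, 0.979, 0.08, 0.015]
force: [1.0, 1.2, -3.3]
grip_width: 0.106
finger_force: 59.7
```

```bash
python3 -m pendant '{"travel":[[0,0,-1],[0,0,-2],[0,0,-3],[0,0,-4],[0,0,-4]],"rotation":[[0,0,0],[0,0,0],[0,0,0],[0,0,0],[0,0,0]],"jaw":[0,0,0,0,0]}'
```

```text
t: 8.7
tool_pos: [0.4614, 0.1945, 0.188]
eef_rot: [0.189, 0.978, 0.08, 0.014]
force: [-0.5, 2.8, -3.3]
grip_width: 0.107
finger_force: 59.7
```

```bash
python3 -m pendant '{"travel":[[0,0,-0.5],[0,0,-1],[0,0,-1.5],[0,0,-2],[0,0,-2]],"rotation":[[0,0,0],[0,0,0],[0,0,0],[0,0,0],[0,0,0]],"jaw":[0,0,0,0,0]}'
```

```text
t: 9.32
tool_pos: [0.4614, 0.1946, 0.1873]
eef_rot: [0.19, 0.978, 0.08, 0.015]
force: [-3.0, 4.8, 4.0]
grip_width: 0.109
finger_force: 61.2
```

Contact with the ledge, surface at about 50 mm. Now I'll tip the tile back about its foot until it meets the board.

```bash
python3 -m pendant '{"travel":[[-0.1,0.7,0],[-0.2,1.4,-0.2],[-0.3,2,-0.4],[-0.4,2.7,-0.6],[-0.4,2.7,-0.6]],"rotation":[[-0.005,-0.001,0],[-0.01,-0.002,0],[-0.015,-0.0025,0],[-0.02,-0.003,0],[-0.02,-0.003,0]],"jaw":[0,0,0,0,0]}'
```

```text
t: 9.95
tool_pos: [0.4609, 0.1973, 0.1863]
eef_rot: [0.2, 0.976, 0.08, 0.015]
force: [-1.3, 3.2, 1.6]
grip_width: 0.107
finger_force: 60.6
```

```bash
python3 -m pendant '{"travel":[[-0.1,0.7,-0.2],[-0.2,1.4,-0.5],[-0.2,1.4,-0.5]],"rotation":[[-0.005,-0.001,0],[-0.01,-0.002,0],[-0.01,-0.002,0]],"jaw":[0,0,0]}'
```

```text
t: 10.32
tool_pos: [0.4607, 0.1987, 0.1857]
eef_rot: [0.205, 0.975, 0.08, 0.016]
force: [-3.6, 3.9, 2.1]
grip_width: 0.109
finger_force: 60.8
```

```bash
python3 -m pendant '{"travel":[[-0.1,0.7,-0.3],[-0.2,1.4,-0.6],[-0.2,1.4,-0.6]],"rotation":[[-0.005,-0.001,0],[-0.01,-0.002,0],[-0.01,-0.002,0]],"jaw":[0,0,0]}'
python3 - <<'E'
from h import *
s=status.state(); R=Ro.from_quat(s['eef_rot'],scalar_first=True).as_matrix(); z=-R[:,2]; ft=s['tool_pos']-.146*z
print('lean',np.degrees(np.arccos(z[2])),'foot',(ft-O)@BX,(ft-O)@BY,ft[2],s['force'])
n=R[:,1]*np.sign(R[:,1]@BX); c=O+[0,0,.14]; print('gap tile back to board edge mm',((c-ft)@n-.005)*1e3)
a=grab('scene')['image']
cv2.imwrite('pics/p4.png',cv2.resize(cv2.cvtColor(a,cv2.COLOR_RGB2BGR)[110:230,300:420],(600,600),interpolation=cv2.INTER_CUBIC))
E
```

```text
t: 10.7
tool_pos: [0.4605, 0.2001, 0.1851]
eef_rot: [0.21, 0.974, 0.08, 0.016]
force: [-3.4, 4.4, 3.7]
grip_width: 0.11
finger_force: 60.8
lean 24.279355569293646 foot -0.04368120453378533 -0.000604961210936469 0.05202591525142336 [-3.3755  4.3807  3.671 ]
gap tile back to board edge mm -1.3564293669854508
```

View pics/p4.png

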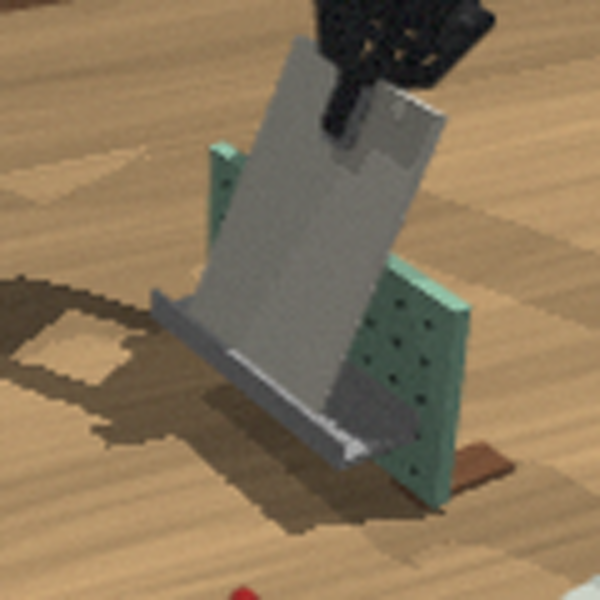

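The foot sits behind the lip on the ledge, about midway along. The +y force suggests the foot is touching the lip, so I'll keep tipping until the board pushes back.

```bash
python3 -m pendant '{"travel":[[-0.1,0.7,-0.2],[-0.2,1.4,-0.5],[-0.2,1.4,-0.5]],"rotation":[[-0.005,-0.001,0],[-0.01,-0.002,0],[-0.01,-0.002,0]],"jaw":[0,0,0]}'
```

```text
t: 11.12
tool_pos: [0.4603, 0.2014, 0.1846]
eef_rot: [0.215, 0.973, 0.08, 0.017]
force: [-1.6, 4.0, 1.3]
grip_width: 0.107
finger_force: 60.8
```

```bash
python3 -m pendant '{"travel":[[-0.1,0.7,-0.2],[-0.2,1.4,-0.5],[-0.2,1.4,-0.5]],"rotation":[[-0.005,-0.001,0],[-0.01,-0.002,0],[-0.01,-0.002,0]],"jaw":[0,0,0]}'
```

```text
t: 11.5
tool_pos: [0.4601, 0.2028, 0.1839]
eef_rot: [0.22, 0.972, 0.08, 0.018]
force: [-2.9, 4.0, 1.8]
grip_width: 0.107
finger_force: 60.8
```

```bash
python3 -m pendant '{"travel":[[-0.1,0.7,-0.2],[-0.2,1.4,-0.5],[-0.2,1.4,-0.5]],"rotation":[[-0.005,-0.001,0],[-0.01,-0.002,0],[-0.01,-0.002,0]],"jaw":[0,0,0]}'
python3 - <<'E'
from h import *
s=status.state(); print(s['force'],s['moment'])
E
```

```text
t: 11.88
tool_pos: [0.46, 0.2033, 0.1837]
eef_rot: [0.225, 0.971, 0.079, 0.018]
force: [-2.3, -0.2, 4.3]
grip_width: 0.108
finger_force: 60.8
[-2.2515 -0.2465  4.3474] [ 0.877   0.5166 -0.4276]
```

```bash
python3 -m pendant '{"travel":[[-0.1,0.7,-0.2],[-0.2,1.4,-0.5],[-0.2,1.4,-0.5]],"rotation":[[-0.005,-0.001,0],[-0.01,-0.002,0],[-0.01,-0.002,0]],"jaw":[0,0,0]}'
python3 - <<'E'
from h import *
s=status.state(); print(s['force'],s['moment'])
E
```

```text
t: 12.25
tool_pos: [0.46, 0.2034, 0.1837]
eef_rot: [0.231, 0.969, 0.079, 0.018]
force: [-2.4, -5.6, 7.4]
grip_width: 0.109
finger_force: 64.7
[-2.4347 -5.5603  7.3543] [ 0.7972  0.4649 -0.3958]
```

The board now pushes back gently, so I'll release and retreat along the tile.

```bash
python3 -m pendant '{"travel":[[0,0,0],[0,0,0],[0,0,0],[0,0,0],[0,0,0],[0,0,0]],"rotation":[[0,0,0],[0,0,0],[0,0,0],[0,0,0],[0,0,0],[0,0,0]],"jaw":[0.12,0.16,0.25,0.4,0.45,0.45]}'
python3 -m pendant '{"travel":[[-0.5,2,4],[-1,6,13],[-2,15,31],[-5,31,63],[-8,47,95],[-10,62,125],[-10,62,125],[-10,62,125]],"rotation":[[0,0,0],[0,0,0],[0,0,0],[0,0,0],[0,0,0],[0,0,0],[0,0,0],[0,0,0]],"jaw":[0.45,0.45,0.45,0.45,0.45,0.45,0.45,0.45]}'
python3 - <<'E'
from h import *
a=grab('scene')['image'];b=grab('top')['image']
P=[cv2.resize(cv2.cvtColor(c,cv2.COLOR_RGB2BGR),(400,400),interpolation=cv2.INTER_CUBIC) for c in(a[110:230,300:420],b[200:320,160:280])]
cv2.imwrite('pics/p5.png',np.hstack(P))
E
```

```text
t: 13.0
tool_pos: [0.4599, 0.2055, 0.1825]
eef_rot: [0.229, 0.97, 0.08, 0.019]
force: [0.5, 0.2, -0.2]
grip_width: 0.448
finger_force: 0.0
t: 14.0
tool_pos: [0.4493, 0.2672, 0.3072]
eef_rot: [0.229, 0.97, 0.08, 0.018]
force: [-0.2, -0.4, 0.7]
grip_width: 0.455
finger_force: 0.0
```

View pics/p5.png

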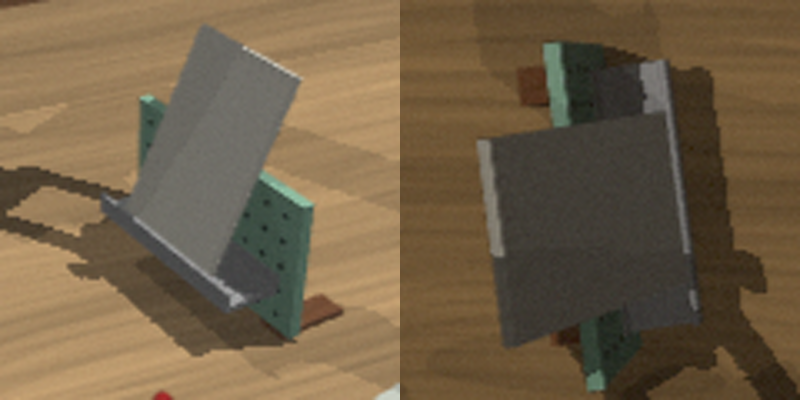

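The tile leans on the board, released, with its foot edge beside the lip (top edge at scene (205,27)–(298,78) of the crop; foot at top (662,112)–(690,290)). One numeric check before handing in.

Run:
```python
from h import *
f,t=grab('scene'),grab('top'); k=3.3333
inb=lambda p:np.array([(p-O)@BX,(p-O)@BY,p[2]])
S=lambda u,v:(300+u/k,110+v/k)
T=lambda u,v:(160+(u-400)/k,200+v/k)
A,e=tri(f,S(296,82),t,T(490,140)); B,g=tri(f,S(208,30),t,T(512,346)); print('top',inb(A),e,inb(B),g)
C,e=tri(f,S(218,270),t,T(662,112)); print('foot far',inb(C),e)
for z in(.05,.055): print([inb(plane(f,*S(*p),z)) for p in((218,270),(135,215))],inb(plane(t,*T(662,112),z)))
```

```text
top [0.0336 0.0605 0.2184] 0.0033550384182187013 [ 0.0382 -0.0674  0.2168] 0.005394655349171976
foot far [-0.0424  0.063   0.0623] 0.012481052495288957
[array([-0.0249,  0.0511,  0.05  ]), array([-0.0349, -0.0654,  0.05  ])] [-0.0455  0.0595  0.05  ]
[array([-0.0295,  0.0569,  0.055 ]), array([-0.0395, -0.0586,  0.055 ])] [-0.0464  0.0596  0.055 ]
```

The estimates of the foot's gap to the lip disagree by a few mm, so I'll use the last picture for a close look at the lip.

Run:
```python
from h import *
I=np.mean([grab('top')['image'].astype(float) for _ in range(6)],0).astype(np.uint8)
c=cv2.cvtColor(I,cv2.COLOR_RGB2BGR)[215:305,225:260]
c=cv2.convertScaleAbs(c,alpha=1.8)
w=cv2.convertScaleAbs(cv2.cvtColor(grab('scene')['image'],cv2.COLOR_RGB2BGR)[150:210,325:385],alpha=1.5)
cv2.imwrite('pics/p6.png',np.hstack([cv2.resize(c,(233,600),interpolation=cv2.INTER_NEAREST),cv2.resize(w,(560,600),interpolation=cv2.INTER_NEAREST)]))
g=I.mean(2)
for v in(225,240,255,270,280,290): print(v,g[v-1:v+2,228:254].mean(0).astype(int))
f=grab('top')
def proj(p):
    c=cv2.Rodrigues(np.array(f['rvec'],float))[0]@p+np.array(f['tvec'],float).ravel(); return np.array([f['fx']*c[0]/c[2]+f['cx'],f['fy']*c[1]/c[2]+f['cy']])
for y in(.08,.04,0,-.04,-.08): print(y,'lip in/out top',proj(O+BX*-.052+BY*y+[0,0,.063]),proj(O+BX*-.056+BY*y+[0,0,.063]),'out bottom',proj(O+BX*-.056+BY*y+[0,0,.045]),'tile front at lip',proj(O+BX*-.052+BY*y+[0,0,.053]))
```

```text
225 [ 44  45  45  48  54 105 116 117 118 119 114 116  73  43  44  46  45  46
  46  46  47  46  47  48  48  48]
240 [ 59  59  60  59  59  59  60  60  59  58  59  60  79 110  72  43  46  46
  47  47  46  47  46  48  47  46]
255 [ 59  60  60  58  59  58  58  59  60  59  59  59  59  60  82 109  72  41
  41  41  42  40  42  41  41  40]
270 [ 59  59  58  60  59  58  59  59  60  59  60  59  58  59  59  59  80 106
  69  41  43  43  44  45  44  43]
280 [54 55 54 54 54 55 54 55 54 55 55 55 55 55 54 55 54 54 56 50 42 42 42 42
 43 43]
290 [55 54 55 54 57 57 56 55 57 55 55 57 56 56 57 56 56 56 51 94 89 54 45 47
 47 47]
0.08 lip in/out top [239.1741 225.261 ] [240.7745 225.0302] out bottom [241.98   224.9283] tile front at lip [239.8662 225.2015]
0.04 lip in/out top [241.3579 241.1779] [242.9601 240.944 ] out bottom [244.1266 240.5457] tile front at lip [242.0281 240.9524]
0 lip in/out top [243.5478 257.1401] [245.152  256.9029] out bottom [246.2792 256.2067] tile front at lip [244.1962 256.7475]
-0.04 lip in/out top [245.744  273.1477] [247.3501 272.9073] out bottom [248.4379 271.9113] tile front at lip [246.3703 272.5871]
-0.08 lip in/out top [247.9465 289.2008] [249.5544 288.9573] out bottom [250.6025 287.6599] tile front at lip [248.5506 288.4714]
```

View pics/p6.png

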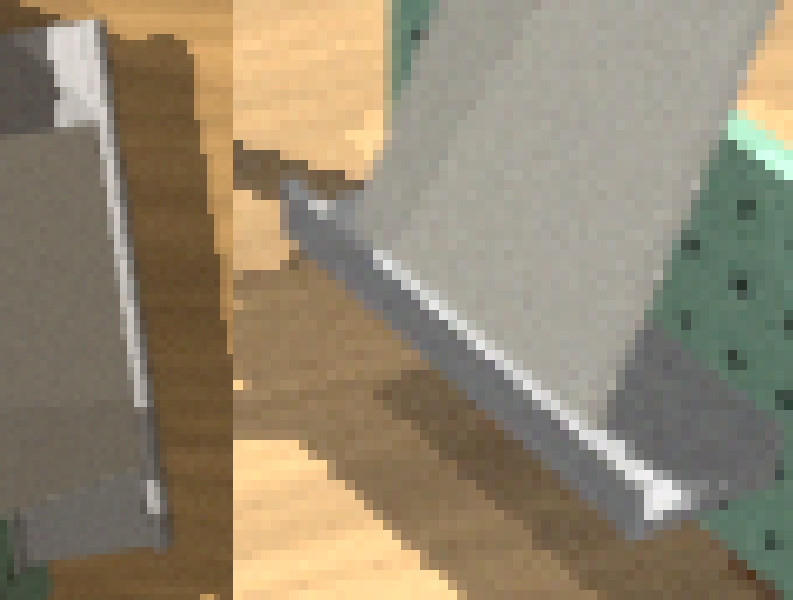

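The bright strip beside the tile foot (about columns 240–242 at row 240) is only 1.6 px wide. That is the width of the 4 mm lip top alone, so the foot is against the lip all along and centred. I'm handing in.

```bash
python3 -c "
from station import sign_off; print(sign_off())"
```

```text
the job is handed in; nothing more can be done
None
```

The tile is leaning on the pegboard stand with its foot against the lip, about midway along the ledge; it is released, the arm is clear, and the job is handed in, though no verdict came back.

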